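Empty the parts tote and heft it clear

TASK

Gather every setting block, those lying on the worktop and those in the two-trough plywood tote, into the aluminium tray that is empty now; the knobs in the other tray belong to another job and stay there. Lift the tote by its handle, tip it to one side low over the empty tray, then hold it upright and still in the air for a second or two to feel by its weight whether blocks remain in it, and tip it to the other side and heft it again if they do. When it hefts empty, stand it upright in the middle of the rubber mat, let go, and leave the micrometer where it lies.

Things in the scene. Friction and masses are not known exactly. Their poses are not given: they have to be found in the camera images.
- tote: loose plywood carrying tote, 0.30 kg empty, 98 mm (x) by 172 mm (y), 114 mm high to the handle's top, end boards 60 mm high; origin at the centre of its underside, z up. An upright middle board along x, 14 mm thick, parts it into two open troughs, one on the +y and one on the -y side, and stands up beyond them as the handle
- tote_trough_a (a point): middle of the floor of the tote's +y trough, 6 mm above its underside. The trough is 84 mm long (x); its floor is 34 mm wide (y = 7 to 41 mm) and its outer side flares outward at 40 degrees from upright to a rim at y = 84 mm, z = 59 mm. Tipped 95 to 110 degrees to the +y side it slides empty over that rim
- tote_trough_b (a point): the same for the -y trough, mirrored; it empties when the tote is tipped to its -y side. While the tote is tipped to one side, blocks in the other trough come to lie on the middle board and stay in, dropping back to their own floor when the tote is set upright
- tote_grip (a point): middle of the tote's handle board, 95 mm above the tote's underside, 19 mm below the handle's top; 84 mm long along x; axes as the tote's; the board is 14 mm thick along y
- mat: fixed black rubber parking mat of the tote, 130 mm (x) by 200 mm (y), 5 mm thick; origin at the centre of its underside
- knob_1_c (a point): round dark-brown machine knob, 32 mm across, 20 mm high, left over from another job in one of the two trays; the point is its centre
- knob_2_c (a point): a second such knob in the same tray; the point is its centre
- tray_1: fixed open aluminium tray, 180 mm (x) by 200 mm (y), walls 50 mm high and 5 mm thick, floor 5 mm; origin at the centre of its underside. There are two alike; one of them, not always the same place, has the knobs in it, the other is empty
- tray_2: fixed open aluminium tray, 180 mm (x) by 200 mm (y), walls 50 mm high and 5 mm thick, floor 5 mm; origin at the centre of its underside. There are two alike; one of them, not always the same place, has the knobs in it, the other is empty
- bench_vice: fixed bench vice near the front edge, an obstacle: its body 0.15 m wide (y), 0.17 m high, reaching 0.15 m beyond its origin (x) and out over the front edge, where its bar handle stands 0.1 m to either side; origin at worktop height
- block_1_c (a point): ground steel setting block, 34x20x20 mm, a small dark hole in its top face, about 0.09 to 0.13 kg; the point is its centre, x along its 34 mm length, z up as it lies at the start. At the start it lies in one of the tote's troughs (in some runs it is absent)
- block_2_c (a point): ground steel setting block, 34x20x20 mm, a small dark hole in its top face, about 0.09 to 0.13 kg; the point is its centre, x along its 34 mm length, z up as it lies at the start. At the start it lies in one of the tote's troughs (in some runs it is absent)
- block_3_c (a point): ground steel setting block, 34x20x20 mm, a small dark hole in its top face, about 0.09 to 0.13 kg; the point is its centre, x along its 34 mm length, z up as it lies at the start. At the start it lies in one of the tote's troughs (in some runs it is absent)
- block_4_c (a point): ground steel setting block, 34x20x20 mm, a small dark hole in its top face, about 0.09 to 0.13 kg; the point is its centre, x along its 34 mm length, z up as it lies at the start. At the start it lies in one of the tote's troughs (in some runs it is absent)
- block_5_c (a point): ground steel setting block, 34x20x20 mm, a small dark hole in its top face, about 0.09 to 0.13 kg; the point is its centre, x along its 34 mm length, z up as it lies at the start. At the start it lies loose on the worktop (in some runs it is absent)
- block_6_c (a point): ground steel setting block, 34x20x20 mm, a small dark hole in its top face, about 0.09 to 0.13 kg; the point is its centre, x along its 34 mm length, z up as it lies at the start. At the start it lies loose on the worktop (in some runs it is absent)
- block_7_c (a point): ground steel setting block, 34x20x20 mm, a small dark hole in its top face, about 0.09 to 0.13 kg; the point is its centre, x along its 34 mm length, z up as it lies at the start. At the start it lies loose on the worktop (in some runs it is absent)
- micrometer: loose bystander: micrometer, 49 mm (x) by 128 mm (y) by 17 mm high, lying on the bare worktop to the left of the vice; origin under its middle

How it is judged:
By the outcome, as a careful person would: the job done as asked, in the order asked, and still so for the second after the job is handed in, with the robot touching nothing.
Of block_1, block_2, block_3, block_4 only 1 to 3 are there at a start; the rules pass over those that are not, and their reading is None.
Of block_5, block_6, block_7 only 2 to 3 are there at a start; the rules pass over those that are not, and their reading is None.
At some moment in a run one of tote, block_5, block_6, block_7 may be knocked a few centimetres aside while the robot is not near it.
It also fails if it takes over 210 s, if anything falls off the work surface, if the arm or the gripper's body presses on something with over 40 N, if the wrist force passes 120 N, or if a joint passes its speed limit or range.

ROBOT

A 7-joint arm with a two-finger parallel gripper is mounted at the origin on a cart in front of the work surface, level with it; the furniture and walls round the work are solid. World frame = base frame: x ahead of the robot, y to its left, z up, the work surface at z = 0. Lengths are in m, angles in degrees, forces in N, time in s.
With the tool pointing down it reaches from about 0.4 to 0.9 m from the base axis. Payload 5.6 kg.
Tool frame: the origin (TCP) lies at the very end of the fingers, on their centre line; the grasp point (between the pads) lies 19 mm behind it; z points along the fingers, y is the line along which they close (so a half turn about z gives the same grasp; the last joint's range is limited). The gripper opens to 92 mm and grips with 3 to 60 N. Pads are 20 mm wide; open, the fingers measure 128 mm over their backs; the gripper's body (75 mm by 189 mm) begins 69 mm behind the grasp point.
Start: joints at [-68.583, 26.786, -0.665, 91.828, 0.344, 61.387, -3.226], TCP at [0.263, 0.594, 0.215] pointing down, gripper open.
Joint ranges: [-144.91, 144.91], [-17.63, 115.5], [-89.93, 88.59], [15.96, 139.68], [-74.01, 254.01], [8.47, 105.57], [-167.45, 167.45]. Speed limits (degrees/s): [147.25, 147.25, 180, 180, 180, 180, 180].

INTERFACE

Orientations are given as [roll, pitch, yaw] about the fixed x, y, z axes, in that order (R = Rz(yaw) Ry(pitch) Rx(roll)).
In Python, from plant import * gives the robot as it stands. The module is installed in compiled form; this text tells all that it offers. Calls block until the motion is done:
- move_pose(position, orientation): joint-space move of the TCP to a pose.
- move_linear(position, frame=None, v=0.15): straight line of the TCP; frame=None keeps the orientation; v is the mean speed in m/s.
- movej(angles): joint-space move.
- command_gripper(opening): opening from 0.0 (shut) to 1.0 (fully open); the grip force is fixed at half the most; returns when the fingers have stopped.
- sleep(seconds).
- inverse_kinematics(position, orientation): joint angles nearest the present ones, or None.
- get_obs(): the state.
- grab_frame(name): name is "side" or "top"; returns the picture (420x560x3 uint8, red, green, blue); there is no depth.
- calibration(name): a dict with "fx", "fy", "cx", "cy" (pixels), "rvec" (rotation vector, rad) and "tvec" (3), from world to camera coordinates, as OpenCV has them. Camera axes: x right, y down, z forward; pixel columns grow to the right and rows downward; lengths in m; the calibration is good to about 2 mm. A picture is of the moment at which its call begins. calibration takes no time and is no camera call.
A pose or a line that the arm cannot do raises MotionError and nothing moves.
- sign_off(): hands the job in; it is judged then, once.
The state is a dict: "time": time; "q": joint angles; "qd": joint speeds; "tau": joint torques, N m; "ee_pos": TCP position; "ee_rot": TCP orientation; "force": force on the tool from outside, world axes, zero at the start; "torque": the same for the moment, N m; "finger_gap": opening from 0.0 (shut) to 1.0 (fully open); "finger_force": force on a finger pad.
Only numpy, scipy, OpenCV 4.12 (cv2) and the standard library are available. Lean on these libraries where they do the work, as an engineer would, in place of code of your own. Each camera call takes 0.05 s, during which the arm holds its last target. There are 200 camera calls.

## Working session

There is one attempt and no reset: what is moved stays moved. The work goes in short steps, each a Python script; the robot and the scene stay as the last script left them, time stands still between calls to the robot, and variables do not carry over. Pictures are saved under pics/ and viewed, at most 14 in all, crops included, and the job is handed in when it is done.

```bash
mkdir -p pics; cat > h.py <<'E'
from plant import *
import numpy as np, cv2
def snap(cam,fn):
    im=grab_frame(cam); cv2.imwrite('pics/'+fn,im[:,:,::-1]); return im
def cal(n):
    c=calibration(n); K=np.array([[c['fx'],0,c['cx']],[0,c['fy'],c['cy']],[0,0,1.]])
    return K,np.array(c['rvec'],float).reshape(3),np.array(c['tvec'],float).reshape(3)
def pix2w(n,u,v,z):
    K,r,t=cal(n); R=cv2.Rodrigues(r)[0]
    d=R.T@np.linalg.solve(K,[u,v,1]); c=-R.T@t
    return c+d*(z-c[2])/d[2]
def w2pix(n,P):
    K,r,t=cal(n); return cv2.projectPoints(np.array(P,float).reshape(-1,1,3),r,t,K,None)[0][:,0]
E
python3 - <<'E'
from h import *
snap('top','t0.png');snap('side','s0.png')
for n in('top','side'):
    K,r,t=cal(n);R=cv2.Rodrigues(r)[0];print(n,K[0,0],-R.T@t,R[2])
o=get_obs();print(o['time'],o['ee_pos'],o['ee_rot'],o['force'],o['finger_gap'])
E
```

```text
top 463.6328194230596 [0.08793706 0.24167655 1.46538308] [ 0.30430508 -0.16636569 -0.93793437]
side 485.50502825643275 [ 0.42241154 -1.10779015  0.72384405] [ 0.08908718  0.86862111 -0.48740213]
0.1 [0.26298766 0.59386777 0.21375941] [-1.79911270e+02  6.46892701e-03  1.56117665e+02] [-0.19185553  0.37180703  0.06489202] 0.9962350190784437
```

View pics/t0.png

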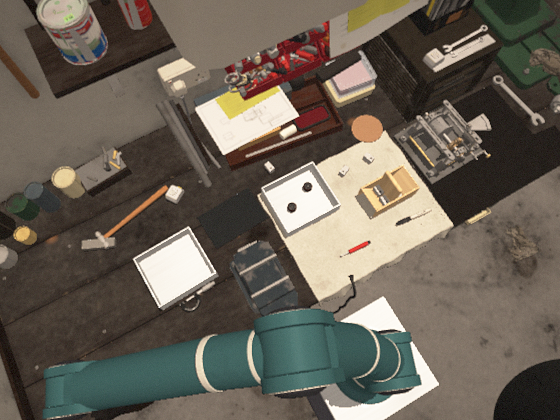

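View pics/s0.png

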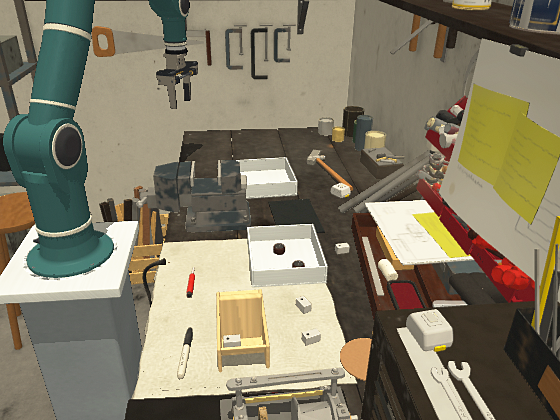

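The top view shows the empty tray at (175,268), the knob tray at (300,199), the mat at about (229,216) and the tote at (389,192). Loose blocks lie at (344,171), (369,158) and (269,167), and the micrometer is near (197,300). I'll zoom in for exact edges.

```bash
python3 - <<'E'
from h import *
im=cv2.imread('pics/t0.png')
a=cv2.resize(im[145:225,335:435],None,fx=8,fy=7.5,interpolation=cv2.INTER_CUBIC)[:600]
a=cv2.resize(im[150:225,325:425],(800,600),interpolation=cv2.INTER_CUBIC);cv2.imwrite('pics/c1.png',a)
a=cv2.resize(im[150:315,120:340],(800,600),interpolation=cv2.INTER_CUBIC);cv2.imwrite('pics/c2.png',a)
a=cv2.resize(cv2.imread('pics/s0.png')[200:380,170:410],(800,600),interpolation=cv2.INTER_CUBIC);cv2.imwrite('pics/c3.png',a)
for n,u,v,z in [('top',175,268,.025),('top',300,199,.025),('top',229,216,.005),('top',344,171,.02),('top',369,158,.02),('top',269,167,.02),('top',389,192,.06),('top',197,300,.01),('side',303,304,.02),('side',311,337,.02),('side',342,247,.02)]: print(n,u,v,pix2w(n,u,v,z).round(3))
E
```

```text
top 175 268 [0.539 0.372 0.025]
top 300 199 [ 0.55  -0.09   0.025]
top 229 216 [0.619 0.143 0.005]
top 344 171 [ 0.568 -0.274  0.02 ]
top 369 158 [ 0.568 -0.376  0.02 ]
top 269 167 [ 0.706 -0.057  0.02 ]
top 389 192 [ 0.418 -0.349  0.06 ]
top 197 300 [0.418 0.356 0.01 ]
side 303 304 [ 0.574 -0.281  0.02 ]
side 311 337 [ 0.575 -0.384  0.02 ]
side 342 247 [ 0.711 -0.064  0.02 ]
```

View pics/c1.png

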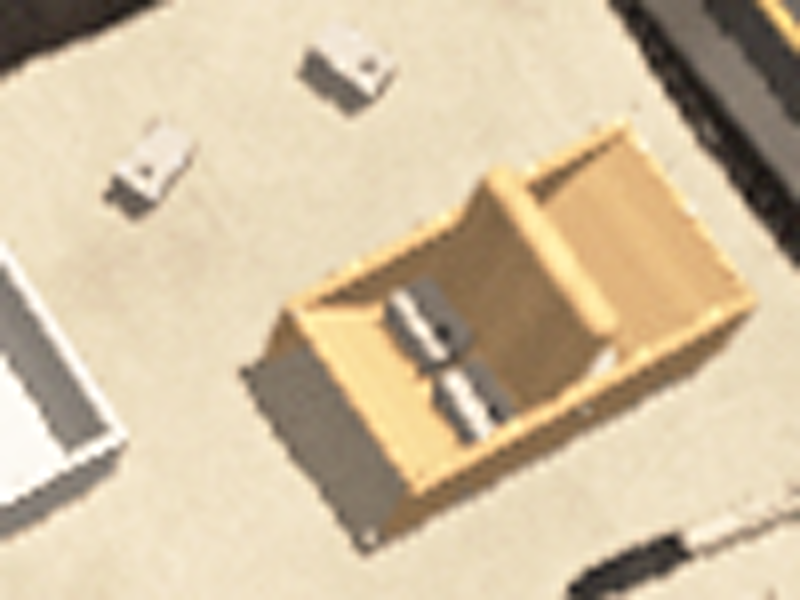

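View pics/c2.png

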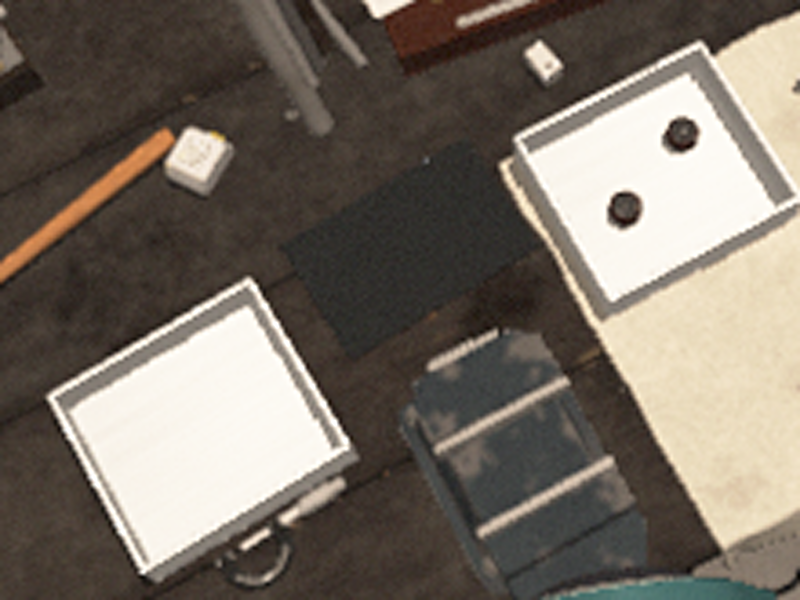

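View pics/c3.png

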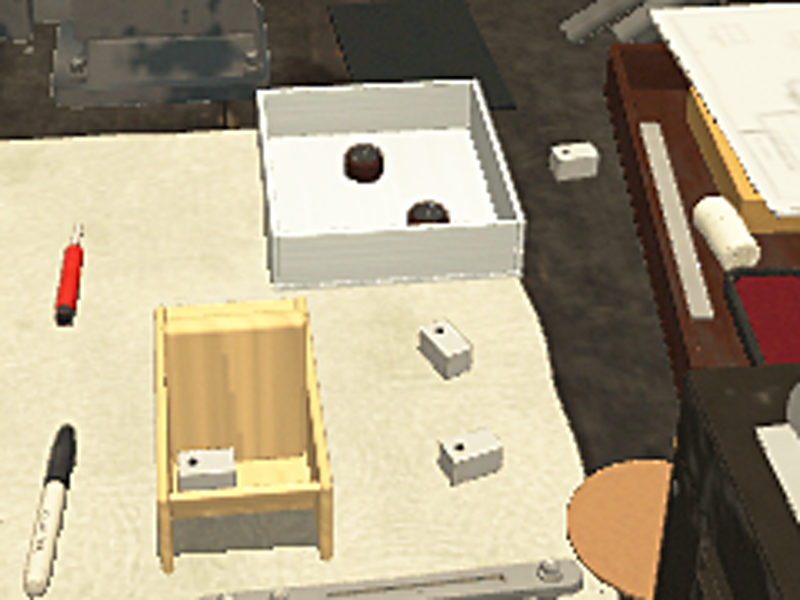

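Two blocks are in the tote's +y trough and one in the −y trough (visible only from the side), so 3 in the tote plus 3 loose is everything. Next I measure the poses from corners and check tipping IK.

```bash
cat >> h.py <<'E'
def quad(n,pts,sx,sy,ox,oy,z):
    P=np.array([pix2w(n,ox+x/sx,oy+y/sy,z)[:2] for x,y in pts])
    return P
E
python3 - <<'E'
from h import *
np.set_printoptions(precision=3,suppress=True)
c1=(8,8,325,150);c2=(3.636,3.636,120,150);c3=(3.333,3.333,170,200)
def show(name,n,p,c,z):
    P=quad(n,p,*c,z); (cx,cy),(w,h),a=cv2.minAreaRect((P*1000).astype(np.float32)); print(name,P.mean(0),'rect',round(cx),round(cy),round(w),round(h),round(a,1))
show('trayE','top',[(50,398),(250,280),(355,455),(150,578)],c2,.05)
show('trayK','top',[(514,140),(700,43),(800,197),(608,312)],c2,.05)
show('mat','top',[(285,245),(470,142),(540,240),(355,357)],c2,.005)
show('toterim','top',[(290,303),(625,122),(757,298),(412,492)],c1,.059)
show('handle','top',[(490,175),(513,167),(617,322),(595,335)],c1,.114)
show('toterimS','side',[(158,308),(304,299),(330,487),(163,500)],c3,.06)
show('Bt','top',[(160,118),(198,148),(150,205),(115,170)],c1,.02)
show('Bs','side',[(420,328),(441,320),(472,350),(446,362)],c3,.02)
show('At','top',[(335,25),(395,70),(375,105),(305,62)],c1,.02)
show('As','side',[(438,445),(494,430),(502,455),(450,468)],c3,.02)
show('Ct','top',[(525,50),(543,40),(563,65),(545,77)],c2,.02)
show('Cs','side',[(550,148),(590,143),(598,160),(557,163)],c3,.02)
show('micro','top',[(218,560),(340,480),(345,490),(285,590)],c2,.01)
show('vice','top',[(415,380),(510,330),(640,520),(490,560)],c2,.16)
# IK of tipped poses. upright: rpy (180,0,yaw); tool y along tote y
from scipy.spatial.transform import Rotation as Ro
for yaw in (0,180,90,-90):
  for tilt in (0,-97,97):
    ax=Ro.from_euler('z',yaw-0,degrees=True).apply([1,0,0])
    R=Ro.from_rotvec(np.radians(tilt)*ax)*Ro.from_euler('xyz',[180,0,yaw],degrees=True)
    g=np.array([.54,.37,.19]); tcp=g+R.apply([0,0,.019])
    print(yaw,tilt,R.apply([0,0,1]),inverse_kinematics(list(tcp),list(R.as_euler('xyz',degrees=True))))
E
```

```text
trayE [0.533 0.367] rect 533 368 186 196 3.5
trayK [ 0.547 -0.089] rect 545 -87 184 204 0.6
mat [0.607 0.131] rect 609 132 127 199 4.9
toterim [ 0.429 -0.361] rect 430 -361 94 170 0.8
handle [ 0.429 -0.361] rect 429 -361 11 78 88.3
toterimS [ 0.436 -0.358] rect 436 -358 95 169 0.6
Bt [ 0.57  -0.278] rect 570 -277 21 35 21.2
Bs [ 0.576 -0.274] rect 575 -275 22 38 25.9
At [ 0.567 -0.376] rect 566 -376 35 23 22.6
As [ 0.577 -0.378] rect 577 -377 38 22 13.4
Ct [ 0.708 -0.061] rect 708 -61 34 21 5.2
Cs [ 0.712 -0.06 ] rect 712 -59 34 25 2.2
micro [0.423 0.337] rect 411 344 54 122 5.2
vice [0.365 0.15 ] rect 358 150 116 183 89.8
0 0 [ 0. -0. -1.] [ -62.362   32.893   35.641   95.197  -21.674   58.964 -109.731]
0 -97 [ 0.    -0.993  0.122] None
0 97 [0.    0.993 0.122] [ 29.337  71.851 -51.304 108.448 -72.14   51.953 -19.406]
180 0 [ 0.  0. -1.] [-37.175  29.668  -0.239  93.354   0.141  56.978  52.54 ]
180 -97 [0.    0.993 0.122] [ 38.356  86.238 -67.108 107.994 -50.328  35.962 146.862]
180 97 [-0.    -0.993  0.122] None
90 0 [ 0. -0. -1.] [-49.747  30.087  17.262  94.302 -10.198  57.161 -29.125]
90 -97 [ 0.993 -0.     0.122] [-120.484  102.988   73.085  127.864  109.96    15.691  139.198]
90 97 [-0.993  0.     0.122] None
-90 0 [-0. -0. -1.] [-24.132  31.309 -18.54   92.362  11.215  58.164 133.908]
-90 -97 [-0.993 -0.     0.122] None
-90 97 [0.993 0.    0.122] [-82.264  55.785  22.617 126.114 111.071  79.577  -6.379]
```

```bash
cat >> h.py <<'E'
from scipy.spatial.transform import Rotation as Ro
def pose(g,az,tilt,flip=0):
    """grasp point g; az: horizontal heading the tool points to when tilted 90; tilt 0 = down. flip: roll half turn"""
    d=np.radians(az); u=np.array([np.cos(d),np.sin(d),0]); t=np.radians(tilt)
    z=np.cos(t)*np.array([0,0,-1.])+np.sin(t)*u
    x=np.array([-u[1],u[0],0])*(-1 if flip else 1); y=np.cross(z,x)
    R=Ro.from_matrix(np.c_[x,y,z])
    return list(np.array(g)+.019*z),[float(v) for v in R.as_euler('xyz',degrees=True)]
E
python3 - <<'E'
from h import *
np.set_printoptions(precision=0,suppress=True)
for az in (-20,0,20,35,50,70,90):
  for f in (0,1):
    r=[inverse_kinematics(*pose([.53,.37,.19 if t else .3],az,t,f)) for t in (0,50,97)]
    print(az,f,*[None if q is None else np.array(q) for q in r])
E
```

```text
-20 0 [-54.  24.  23.  89. -10.  69. -50.] [ -91.   35.   42.  115.   49.   36. -118.] [ -94.   61.   34.  114.   80.   69. -167.]
-20 1 [-29.  24. -13.  88.   5.  69. 118.] [-62.  29.   4. 113.  68.  52.  49.] [-79.  55.  15. 113.  89.  85.  12.]
0 0 [-51.  24.  19.  89.  -8.  69. -31.] [ -99.   34.   55.  125.   78.   13. -131.] [-122.  103.   73.  129.  108.   15.  141.]
0 1 [-26.  25. -17.  87.   7.  69. 136.] [-61.  24.   6. 123.  90.  37.  46.] [-83.  56.  22. 127. 110.  80.  -6.]
20 0 [-48.  23.  14.  89.  -6.  68. -13.] [   4.   38.  -63.  126.  117.   52. -119.] [-109.   92.   62.  137.  136.   57.  116.]
20 1 [-23.  25. -21.  87.   9.  69. 155.] [-52.  20.   5. 130. 127.  25.  31.] [-80.  60.  29. 136. 137.  88. -26.]
35 0 [-46.  23.  11.  89.  -5.  68.   1.] [  20.   48.  -76.  128.  124.   46. -102.] [-98.  94.  62. 139. 146.  83. 106.]
35 1 [ -84.   43.   77.   91.  -42.   80. -148.] [-26.  20. -16. 130. 158.  21.  21.] [-98.  94.  62. 139. 146.  83. -74.]
50 0 [-44.  23.   8.  89.  -3.  68.  15.] [ 27.  49. -75. 126. 126.  28. -87.] [ 41. 115. -79. 131. 207.  40. -85.]
50 1 [ -84.   43.   77.   91.  -42.   80. -133.] [ 10.  29. -48. 127. 172.  15.  33.] [ -7.  55. -21. 133. 211.  94.  18.]
70 0 [-41.  23.   4.  88.  -2.  68.  33.] [ 34.  56. -77. 120.  81.  15. -20.] [  47.  108.  -80.  122.  242.    9. -131.]
70 1 [ -66.   26.   40.   90.  -18.   70. -133.] [ 34.  56. -77. 120.  81.  15. 160.] [-26.  53.  12. 126. 230. 104.  -7.]
90 0 [-38.  23.   1.  88.  -0.  68.  52.] [ 11.  35. -37. 111. -53.  34. 116.] [ 44. 106. -83. 109.  -2.  25. 108.]
90 1 [ -64.   26.   36.   90.  -16.   70. -115.] [ -7.  30. -13. 112. -68.  44. -54.] [ 30.  72. -51. 110. -73.  52. -18.]
```

```bash
cat >> h.py <<'E'
def best(pos,yaws):
    c=[(abs(q[6])+max(abs(np.array(q)-get_obs()['q'])),q) for q in (inverse_kinematics(list(pos),[180,0,y]) for y in yaws) if q is not None]
    return min(c,key=lambda t:t[0])[1]
def st(m=''):
    o=get_obs(); print(m,'t%.1f'%o['time'],np.round(o['ee_pos'],3),'gap %.3f'%o['finger_gap'],'ff',np.round(o['finger_force'],1),'F',np.round(o['force'],2))
def pick(x,y,yaw,op=.6):
    command_gripper(op); movej(best([x,y,.15],[yaw,yaw+180,yaw-180]))
    move_linear([x,y,.06],v=.25); move_linear([x,y,.004],v=.1); command_gripper(0); st('grip')
    move_linear([x,y,.2],v=.25); st('lift')
def place(x,y,op=.5):
    movej(best([x,y,.2],[0,180,-180])); move_linear([x,y,.011],v=.2); command_gripper(op)
    move_linear([x,y,.15],v=.3); st('placed')
E
python3 - <<'E'
from h import *
im=snap('top','t1.png')
pick(.573,-.276,-66)
snap('side','s1.png')
if get_obs()['finger_gap']>.1: place(.595,.325)
snap('top','t2.png')
E
```

```text
grip t5.9 [ 0.573 -0.276  0.004] gap 0.213 ff 30.0 F [ 0.37 -0.44 -0.62]
lift t6.8 [ 0.572 -0.275  0.199] gap 0.218 ff 30.0 F [ 0.17 -0.17 -1.82]
placed t11.3 [0.595 0.325 0.15 ] gap 0.499 ff 0.0 F [-0.94  0.61 -1.2 ]
```

View pics/t2.png

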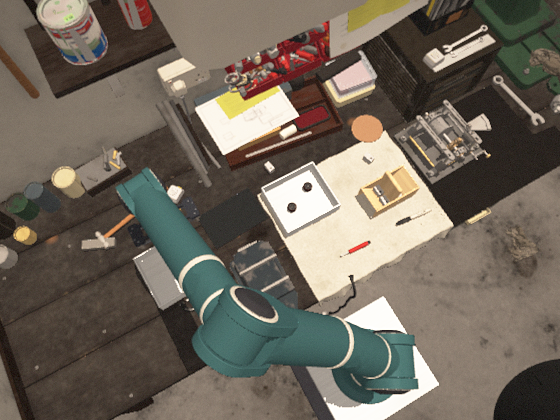

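Blocks A (369,159) and C (269,167) and the tote are where they were; block B is gone from the mat, placed in the tray. Next are A and C.

```bash
cat >> h.py <<'E'
def moved(u,v,im,r=9):
    ref=cv2.imread('pics/t0.png')[:,:,::-1]; a,b=[i[v-r:v+r,u-r:u+r].astype(float) for i in(ref,im)]
    d=abs(a-b).mean(); print('diff',u,v,round(d,1)); return d
E
python3 - <<'E'
from h import *
im=snap('top','t3.png'); moved(389,192,im,25); moved(269,167,im)
if moved(369,158,im)<12:
    pick(.572,-.377,18)
    if get_obs()['finger_gap']>.1:
        place(.553,.325)
        im=snap('top','t4.png'); moved(389,192,im,25)
        if moved(269,167,im)<12:
            pick(.710,-.060,3)
            if get_obs()['finger_gap']>.1: place(.511,.325)
q=inverse_kinematics([.553,-.1,.3],[180,0,180])
movej(best([.5,-.1,.3],[90,-90])); st()
snap('top','t5.png');snap('side','s5.png')
E
```

```text
diff 389 192 11.5
diff 269 167 7.4
diff 369 158 12.3
 t13.1 [ 0.5   -0.099  0.3  ] gap 0.499 ff 0.0 F [ 0.28 -0.44  0.15]
```

```bash
python3 - <<'E'
import cv2,numpy as np
a=cv2.imread('pics/t0.png')[140:225,325:435];b=cv2.imread('pics/t3.png')[140:225,325:435]
cv2.imwrite('pics/c4.png',np.hstack([cv2.resize(i,(400,309),interpolation=cv2.INTER_CUBIC) for i in(a,b)]))
E
```

```text
(no output)
```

View pics/c4.png

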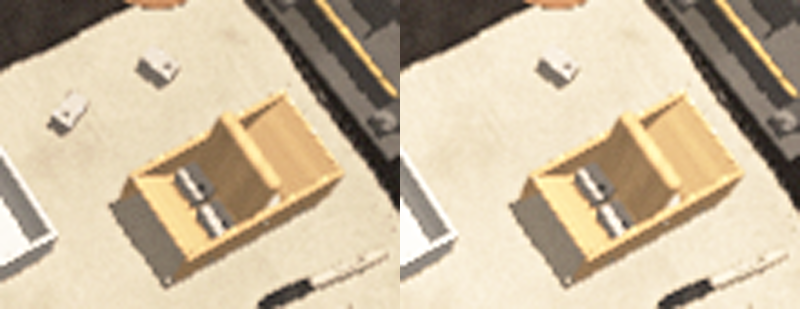

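View pics/s5.png

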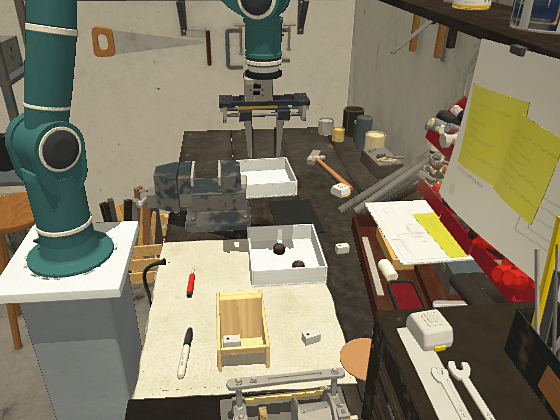

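The arm is now clear. In the tote, two blocks sit in one trough and A is at (369,158), unmoved. In the side view, though, a block lies at (236,244), left of the knob tray, so B slipped out in transit. I'll locate it and carry blocks more slowly from here.

```bash
python3 - <<'E'
from h import *
print(pix2w('side',236,242,.02), w2pix('top',pix2w('side',236,242,.02)))
u,v=w2pix('top',pix2w('side',236,242,.02))[0].astype(int)
t=cv2.imread('pics/t5.png');s=cv2.imread('pics/s5.png')
a=t[v-25:v+25,u-33:u+33];b=s[220:265,205:265]
print(u,v)
cv2.imwrite('pics/c5.png',np.hstack([cv2.resize(i,(400,300),interpolation=cv2.INTER_CUBIC) for i in(a,b)]))
E
```

```text
[ 0.43445521 -0.01541907  0.02      ] [[297.70250669 238.96399548]]
297 238
```

View pics/c5.png

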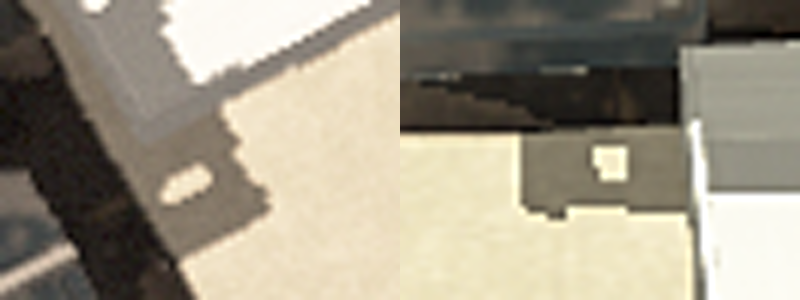

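That is only a sunlit gap in the gripper's shadow, not a block. I'll check that B is in the tray.

```bash
python3 - <<'E'
from h import *
t=cv2.imread('pics/t5.png')
p=w2pix('top',[[.595,.325,.025]])[0];print(p)
a=t[230:312,130:225];b=t[130:212,250:345]
cv2.imwrite('pics/c6.png',np.hstack([cv2.resize(i,(400,345),interpolation=cv2.INTER_CUBIC) for i in(a,b)]))
E
```

```text
[181.10610784 246.01947365]
```

View pics/c6.png

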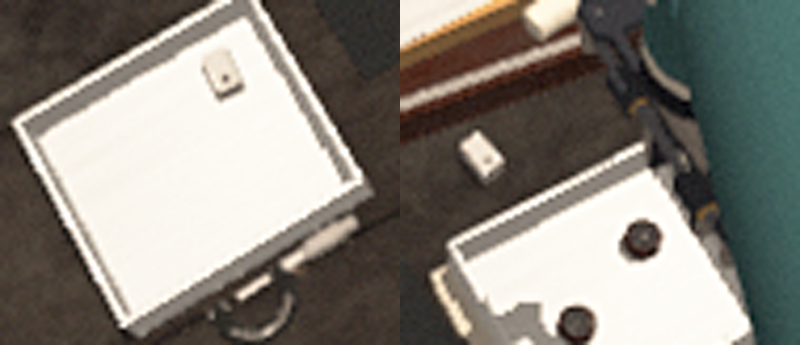

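B lies in the empty tray as placed, at (183,247) in the full frame, and C is unmoved. Continuing with A and C.

```bash
python3 - <<'E'
from h import *
pick(.572,-.377,18)
if get_obs()['finger_gap']>.1:
    place(.553,.325)
    im=snap('top','t6.png'); moved(389,192,im,25)
    if moved(269,167,im)<12:
        pick(.710,-.060,3)
        if get_obs()['finger_gap']>.1: place(.511,.325)
movej(best([.5,.1,.3],[90,-90])); st()
im=snap('top','t7.png');moved(389,192,im,25);moved(389,192,cv2.imread('pics/t3.png')[:,:,::-1],25)
a=cv2.resize(im[230:312,130:225],(400,345),interpolation=cv2.INTER_CUBIC);b=cv2.resize(im[150:225,335:435],(400,345),interpolation=cv2.INTER_CUBIC)
cv2.imwrite('pics/c7.png',np.hstack([a,b])[:,:,::-1])
E
```

```text
grip t16.6 [ 0.572 -0.377  0.004] gap 0.216 ff 30.0 F [-0.01 -0.64 -1.01]
lift t17.6 [ 0.572 -0.376  0.198] gap 0.215 ff 30.0 F [ 0.4  -0.78 -1.48]
placed t22.3 [0.553 0.325 0.15 ] gap 0.500 ff 0.0 F [-0.71 -0.96 -1.21]
diff 389 192 7.4
diff 269 167 4.9
grip t26.1 [ 0.71  -0.059  0.004] gap 0.211 ff 30.0 F [0.35 1.64 1.65]
lift t27.0 [ 0.709 -0.06   0.198] gap 0.212 ff 30.0 F [-0.13 -0.66 -1.73]
placed t30.9 [0.511 0.325 0.15 ] gap 0.497 ff 0.0 F [-0.11  1.19 -0.49]
 t32.2 [0.5   0.101 0.299] gap 0.499 ff 0.0 F [0.05 0.36 1.59]
diff 389 192 11.2
diff 389 192 11.5
```

View pics/c7.png

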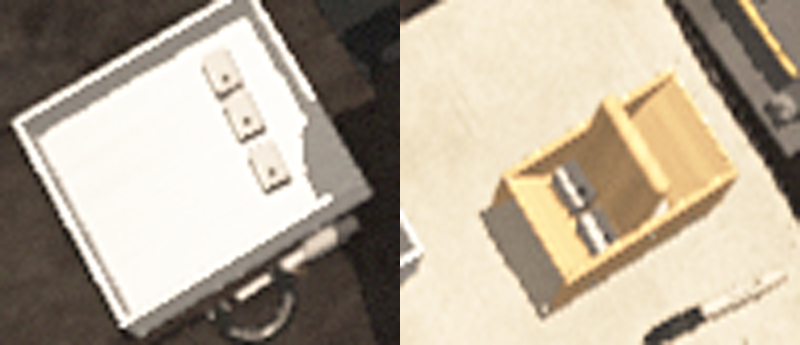

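The three loose blocks are in a row in the tray and the tote has not moved. I'll measure an empty-hand force baseline at the heft pose, then grasp the tote.

```bash
cat >> h.py <<'E'
def heft(T=1.2):
    sleep(.6); f=[]
    for _ in range(int(T/.05)): sleep(.05); f.append(get_obs()['force'])
    f=np.array(f); print('HEFT t%.1f'%get_obs()['time'],f.mean(0).round(2),'sd',f.std(0).round(2)); return f.mean(0)
E
python3 - <<'E'
from h import *
np.set_printoptions(precision=0,suppress=True)
C=[.536,.368]
p,r=pose(C+[.30],-30,0,1); move_pose(p,r); heft(.8)
for f in (0,1):
    print(f,[np.array(q) if q is not None else None for q in (inverse_kinematics(*pose(C+[.2],a,t,f)) for a in (-30,-40) for t in (25,50,75,98))])
G=[.4325,-.3595]
command_gripper(.6)
movej(best(G+[.22],[.7,180.7,-179.3])); print(np.array(get_obs()['q']))
move_linear(G+[.13],v=.25); move_linear(G+[.077],v=.08); st(); command_gripper(0); st('grip')
move_linear(G+[.10],v=.1); st('up'); snap('side','s8.png')
E
```

```text
HEFT t35.5 [-0.  0.  0.] sd [1. 0. 1.]
0 [array([-98.,  55.,  81., 105., -41.,  54., -39.]), array([-109.,   72.,   87.,  110.,  -37.,   42.,  -51.]), array([-115.,   88.,   85.,  111.,  -19.,   35.,  -78.]), array([-117.,  106.,   83.,  108.,   -2.,   38., -103.]), array([-96.,  53.,  77., 101., -34.,  56., -54.]), array([-105.,   63.,   76.,  104.,  -14.,   47.,  -77.]), array([-110.,   79.,   76.,  103.,    2.,   47.,  -98.]), array([-111.,   95.,   76.,  100.,   13.,   53., -113.])]
1 [array([-78.,  30.,  39., 103.,   8.,  45., 101.]), array([-94.,  40.,  49., 109.,  33.,  42.,  70.]), array([-103.,   57.,   53.,  110.,   48.,   46.,   46.]), array([-106.,   76.,   56.,  108.,   52.,   55.,   34.]), array([-78.,  33.,  40., 100.,   6.,  51.,  93.]), array([-92.,  43.,  48., 103.,  26.,  51.,  70.]), array([-98.,  58.,  50., 103.,  40.,  57.,  51.]), array([-101.,   74.,   52.,  100.,   46.,   66.,   41.])]
[-17.  38.  78. 107. -40.  69. -15.]
 t39.7 [ 0. -0.  0.] gap 0.598 ff 0.0 F [ 1.  0. -0.]
grip t40.4 [ 0. -0.  0.] gap 0.145 ff 30.0 F [-2.  6.  5.]
up t40.8 [ 0. -0.  0.] gap 0.152 ff 30.0 F [-0. -0. -6.]
```

View pics/s8.png

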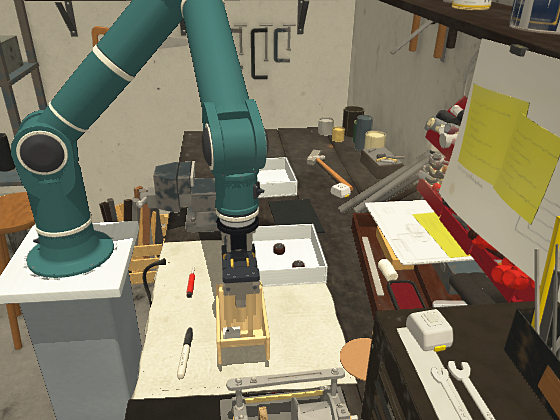

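The tote is held (gap 0.15 ≈ 14 mm) with the blocks still in it. I'll lift it and unwind the elbow in small steps on the way to the tray.

```bash
python3 - <<'E'
from h import *
np.set_printoptions(precision=0,suppress=True)
p=get_obs()['ee_pos']; move_linear([p[0]+.03,p[1],.31],v=.2)
a=np.array(get_obs()['q']); b=np.array([-54,24,23,89,-10,69,-50.])
for s in np.linspace(0,1,6)[1:]:
    movej(list(a+s*(b-a))); st()
    if get_obs()['ee_pos'][2]<.24: print('low');break
C=[.536,.368]
for f in (0,1):
    print(f,[np.array(q) if q is not None else None for q in (inverse_kinematics(*pose(C+[.2],az,t,f)) for az in (-35,) for t in (0,25,50,75,98))])
E
```

```text
t42.7 [ 1. -0.  0.] gap 0.152 ff 30.0 F [-1. -1. -6.]
 t43.4 [ 1. -0.  0.] gap 0.147 ff 30.0 F [-0. -1. -6.]
 t44.0 [1. 0. 0.] gap 0.150 ff 30.0 F [-0. -1. -7.]
 t44.7 [1. 0. 0.] gap 0.151 ff 30.0 F [ 0. -1. -6.]
 t45.4 [1. 0. 0.] gap 0.153 ff 30.0 F [ 1. -0. -6.]
0 [array([-55.,  30.,  24.,  95., -14.,  58., -61.]), array([-74.,  30.,  33., 102.,  11.,  48., -87.]), array([ -90.,   39.,   42.,  106.,   34.,   48., -114.]), array([-100.,   56.,   49.,  106.,   45.,   53., -132.]), array([-100.,   71.,   49.,  104.,   54.,   65., -146.])]
1 [array([-30.,  29., -11.,  93.,   6.,  58., 103.]), array([-46.,  28.,  -4., 100.,  33.,  55.,  76.]), array([-61.,  33.,   2., 104.,  57.,  64.,  50.]), array([-69.,  44.,   5., 104.,  72.,  80.,  33.]), array([-103.,   74.,   53.,  104.,   50.,   62.,   37.])]
```

```bash
cat >> h.py <<'E'
C=[.536,.368]; AZ=-35
def tip(f,h=.19,top=100):
    go=lambda t:move_pose(*pose(C+[h],AZ,t,f))
    for t in (0,30,60,80): go(t)
    go(top); sleep(1.0); st('tipped'); snap('side','tip%d.png'%f)
    for t in (60,30,0): go(t)
    p,r=pose(C+[.24],AZ,0,f); move_linear(p,v=.15)
E
python3 - <<'E'
from h import *
move_pose(*pose(C+[.24],AZ,0,0)); heft()
tip(0); heft(1.5); st()
snap('top','t9.png'); snap('side','s9.png')
E
```

```text
HEFT t47.5 [ 0.09  0.09 -6.36] sd [0.45 0.63 0.54]
tipped t50.8 [0.551 0.357 0.193] gap 0.150 ff 30.0 F [ 0.31 -0.31 -5.07]
HEFT t55.3 [-0.1   0.15 -3.97] sd [0.61 0.34 0.44]
 t55.3 [0.536 0.368 0.221] gap 0.149 ff 30.0 F [-0.29  0.07 -3.94]
```

View pics/tip0.png

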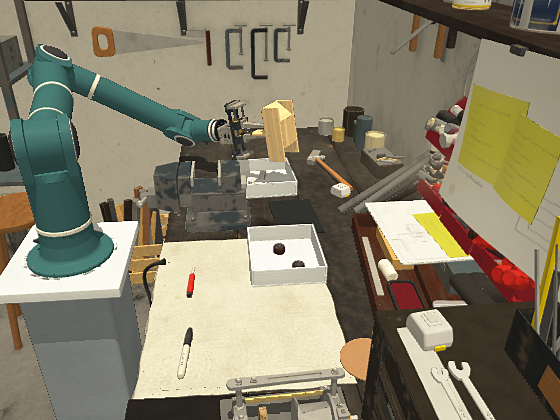

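The weight fell from 6.36 to 3.97 N, so two blocks are out and about 1.03 N (one block) remains. In the tipped picture the tote is over the empty tray with the gripper clear. Turning it round to tip the other way.

```bash
python3 - <<'E'
from h import *
np.set_printoptions(precision=0,suppress=True)
move_linear(pose(C+[.27],AZ,0,0)[0],v=.15)
move_pose(*pose(C+[.27],55,0,0)); st(); print(np.array(get_obs()['q']))
move_pose(*pose(C+[.27],AZ,0,1)); st(); print(np.array(get_obs()['q']))
ok=True
for t in (30,60,75): move_pose(*pose(C+[.19],AZ,t,1))
q0=np.array(get_obs()['q'])
for t in (85,92,97,100):
    q=np.array(inverse_kinematics(*pose(C+[.19],AZ,t,1))); print(t,q)
E
```

```text
t57.0 [1. 0. 0.] gap 0.147 ff 30.0 F [-1.  1. -4.]
[-39.  25.   2.  90.  -1.  65.  18.]
 t58.3 [1. 0. 0.] gap 0.151 ff 30.0 F [-0. -0. -4.]
[-26.  26. -16.  89.   7.  66. 102.]
85 [-77.  51.  15. 104.  71.  81.  28.]
92 [-79.  56.  17. 103.  73.  85.  26.]
97 [-79.  59.  18. 102.  74.  88.  24.]
100 [-80.  61.  19. 102.  74.  89.  23.]
```

```bash
python3 - <<'E'
from h import *
for t in (88,100): move_pose(*pose(C+[.19],AZ,t,1))
sleep(1.0); st('tipped'); snap('side','tip1.png')
for t in (75,50,25,0): move_pose(*pose(C+[.2],AZ,t,1))
move_linear(pose(C+[.24],AZ,0,1)[0],v=.15)
heft(1.5); st(); print(np.round(get_obs()['q']))
im=snap('top','t10.png'); im2=snap('side','s10.png')
a=cv2.resize(im[225:317,105:225],(400,307),interpolation=cv2.INTER_CUBIC);b=cv2.resize(im2[100:215,215:365],(400,307),interpolation=cv2.INTER_CUBIC)
cv2.imwrite('pics/c10.png',np.hstack([a,b])[:,:,::-1])
E
```

```text
tipped t61.3 [0.551 0.357 0.193] gap 0.153 ff 30.0 F [-0.03  0.17 -2.98]
HEFT t65.7 [-0.22 -0.09 -3.04] sd [0.56 0.54 0.45]
 t65.7 [0.536 0.368 0.221] gap 0.151 ff 30.0 F [-0.92 -0.25 -3.02]
[-29.  27. -12.  91.   6.  63. 103.]
```

View pics/c10.png

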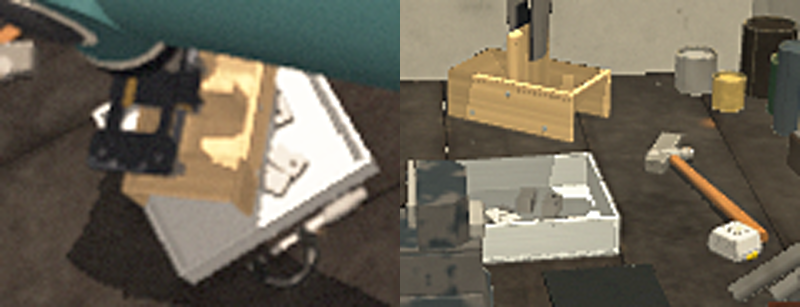

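It hefts 3.04 N against 2.94 N for the bare tote, so it is empty, and blocks are visible in the tray. Now I'll refine the mat centre.

```bash
python3 - <<'E'
from h import *
for n,f,(x0,y0,x1,y1) in (('top','t0.png',(192,180,276,255)),('side','s0.png',(262,190,335,238))):
    im=cv2.imread('pics/'+f); c=im[y0:y1,x0:x1].astype(int)
    m=((c.max(2)<62)&(c[:,:,2]-c[:,:,0]<7)).astype(np.uint8)
    m=cv2.morphologyEx(cv2.morphologyEx(m,cv2.MORPH_OPEN,np.ones((3,3))),cv2.MORPH_CLOSE,np.ones((3,3)))
    k,l,s,_=cv2.connectedComponentsWithStats(m); i=1+s[1:,4].argmax(); v,u=np.nonzero(l==i)
    P=np.array([pix2w(n,a+x0,b+y0,.005)[:2] for a,b in zip(u,v)]); 
    print(n,len(P),cv2.minAreaRect((P*1000).astype(np.float32)),np.percentile(P,[1,50,99],axis=0).round(3).tolist())
E
```

```text
top 487 ((611.8181762695312, 159.3836212158203), (82.44468688964844, 167.53285217285156), 37.045677185058594) [[0.548, 0.096], [0.602, 0.165], [0.664, 0.228]]
side 53 ((622.414794921875, 204.76034545898438), (67.3389892578125, 23.029150009155273), 75.05682373046875) [[0.611, 0.171], [0.624, 0.203], [0.64, 0.236]]
```

```bash
python3 - <<'E'
from h import *
xs=np.arange(.48,.74,.001); ys=np.arange(-.02,.28,.001)
X,Y=np.meshgrid(xs,ys,indexing='ij'); P=np.c_[X.ravel(),Y.ravel(),np.full(X.size,.005)]
for n,f in (('top','t0.png'),('top','t7.png'),('side','s0.png')):
    uv=w2pix(n,P).astype(np.float32).reshape(*X.shape,2)
    w=cv2.remap(cv2.imread('pics/'+f),uv[...,0],uv[...,1],cv2.INTER_LINEAR).astype(float)
    best_=[]
    F=(w[...,2]-w[...,0]).clip(-10,30)+.3*w.mean(2).clip(0,100)   # wood: redder/brighter
    print(n,f,'inside',np.median(w[100:150,130:170].reshape(-1,3),0),'out -x',np.median(w[25:50,100:200].reshape(-1,3),0),'out +x',np.median(w[210:230,100:200].reshape(-1,3),0))
    for cx in range(110,151,1):
      for cy in range(132,173,1):
        a=F[cx-63:cx+63,cy-98:cy+98]
        e=[]
        for (i0,i1,j0,j1,o) in ((cx-65,cx-59,cy-90,cy+90,(-9,0)),(cx+59,cx+65,cy-90,cy+90,(9,0)),(cx-55,cx+55,cy-100,cy-94,(0,-9)),(cx-55,cx+55,cy+94,cy+100,(0,9))):
            ins=np.median(F[i0:i1,j0:j1]); out=np.median(F[max(i0+o[0],0):i1+o[0],max(j0+o[1],0):j1+o[1]]); e.append(min(out-ins,15))
        best_.append((sum(e),xs[cx],ys[cy],e))
    best_.sort(key=lambda t:-t[0])
    top=np.array([b[1:3] for b in best_[:12]]); print(top.mean(0).round(4),top.std(0).round(4),np.round(best_[0][3],1))
E
```

```text
top t0.png inside [43. 46. 48.] out -x [37. 44. 53.] out +x [49. 57. 66.]
[0.6091 0.1353] [0.001 0.001] [10.4 12.4 15.  15. ]
top t7.png inside [47. 50. 52.] out -x [34. 40. 49.] out +x [53. 62. 72.]
[0.6085 0.135 ] [0.0008 0.0015] [ 1.4 13.8  1.4 15. ]
side s0.png inside [44. 51. 49.] out -x [43. 54. 62.] out +x [50. 61. 69.]
[0.6134 0.14  ] [0.0013 0.0008] [15.  15.   0.  14.8]
```

The mat centre is about (0.611, 0.135), consistent across views. Placing the tote.

```bash
python3 - <<'E'
from h import *
M=[.611,.135]
move_linear(pose(C+[.27],AZ,0,1)[0],v=.15)
move_pose(M+[.2],[180,0,180]); st()
move_linear(M+[.1],v=.15); 
z=.088
while z>.078:
    move_linear(M+[z],v=.05); sleep(.15)
    F=np.mean([get_obs()['force'][2] for _ in range(3) if not sleep(.03)]); print(z,round(F,2))
    if F>-1.5: break
    z-=.002
command_gripper(.4); st('rel')
move_linear(M+[.2],v=.15); move_pose([.45,-.1,.35],[180,0,180]); sleep(.5); st()
im=snap('top','t11.png'); snap('side','s11.png')
# numeric check: tote handle top/rim pixels, tray vs. knob tray
ref=cv2.imread('pics/t0.png')[:,:,::-1].astype(int)
print('handle',w2pix('top',M+[.114]), im[tuple(w2pix('top',M+[.114])[0].astype(int)[::-1])])
hsv=cv2.cvtColor(im,cv2.COLOR_RGB2HSV); m=cv2.inRange(hsv,(10,80,90),(28,255,255)); m[:150]=0; m[290:]=0; m[:,:190]=0; m[:,290:]=0
v,u=np.nonzero(m); print('wood',len(u),u.min(),u.max(),v.min(),v.max())
e=[w2pix('top',[[M[0]+a*.049,M[1]+b*.085,.06] for a in(-1,1) for b in(-1,1)])]; print(np.round(e))
E
```

```text
t67.1 [0.611 0.138 0.2  ] gap 0.148 ff 30.0 F [-1.45  0.74 -2.33]
0.088 -2.45
0.086 -2.64
0.08399999999999999 -2.77
0.08199999999999999 -2.95
0.07999999999999999 -1.72
rel t71.1 [0.611 0.135 0.08 ] gap 0.400 ff 0.0 F [-0.67  0.82  0.57]
 t73.8 [ 0.45 -0.1   0.35] gap 0.401 ff 0.0 F [ 0.03  0.64 -0.07]
handle [[228.67776027 205.33179376]] [252 221 154]
wood 1846 201 267 150 280
[[[261. 212.]
  [213. 236.]
  [247. 187.]
  [200. 211.]]]
```

Released and standing. I've used my viewings, so I'll check numerically with change maps against the first picture.

```bash
python3 - <<'E'
import cv2,numpy as np
from h import *
a,b=[cv2.GaussianBlur(cv2.imread('pics/'+f),(3,3),0).astype(int) for f in('t0.png','t11.png')]
d=(abs(a-b).max(2)>28).astype(np.uint8); d=cv2.morphologyEx(d,cv2.MORPH_OPEN,np.ones((2,2)))
k,l,s,c=cv2.connectedComponentsWithStats(d)
for i in range(1,k):
    if s[i,4]>=8 and s[i,1]<330: print('blob',s[i].tolist(),pix2w('top',*c[i],.02)[:2].round(3))
im=cv2.imread('pics/t11.png',0)
for v in range(243,296): print(''.join(' .:-=+*#%@'[min(9,int(im[v,u])//26)] for u in range(138,216)))
E
```

```text
blob [44, 89, 509, 331, 43153] [ 0.187 -0.037]
blob [332, 149, 3, 4, 10] [ 0.653 -0.283]
blob [265, 162, 11, 12, 88] [ 0.703 -0.059]
blob [202, 188, 62, 54, 1950] [0.613 0.129]
blob [307, 192, 5, 4, 16] [ 0.554 -0.128]
blob [287, 218, 30, 16, 79] [ 0.467 -0.048]
blob [279, 225, 42, 43, 705] [ 0.422 -0.016]
blob [179, 243, 16, 23, 180] [0.565 0.322]
blob [280, 254, 4, 6, 17] [0.409 0.059]
blob [163, 261, 13, 10, 81] [0.555 0.387]
blob [281, 261, 4, 3, 11] [0.392 0.064]
blob [286, 260, 3, 3, 9] [0.388 0.051]
blob [284, 264, 7, 8, 33] [0.368 0.06 ]
blob [181, 271, 18, 15, 169] [0.489 0.346]
blob [162, 272, 13, 10, 84] [0.524 0.404]
blob [288, 272, 8, 4, 21] [0.344 0.057]
blob [293, 278, 11, 18, 92] [0.3  0.06]
......:....:.::....:+%@@*=+++++==*@@@@@@%%%%%%%@@@@@@@@@+++%@#.::::::::::::...
....:::.:.::......+%@@%===+=+==*%@@@@@@@%%%%%%%%@@@@@@@@#++#@@:.:::::::::::...
:::::::::::.....-*@@@+==+=+==*%@@@@@@@@@#%%%%%%%@@@@@@@@@+++%@#.::::::::::::..
:::::::::::.. .+%@@+===+===+%@@@@@@@@@@@*%%%%%%%%@@@@@@@@#+++@@-.::::::::::::.
::::::::::...+%@@#===++==*%%@@@@@@@@@@@@##@%%#%%%@@@@@@@@@#++*@#:::
[... 3103 characters left out ...]
#@+*%@@@@@@@@@@@@@@@@@@@@@@@@@@@@@@@@@@@@@@@@+==+++=::=#####*+--.:.:
::::::::..+@%+#@@@@@@@@@@@@@@@@@@@@@@@@@@@@@@@@@@@@@%+==+++=-::-*###**=-......
:::::::::..#@**%@@@@@@@@@@@@@@@@@@@@@@@@@@@@@@@@@@@#==+++=-:.:=**##*=-:....::.
:::::::::..+@@+#@@@@@@@@@@@@@@@@@@@@@@@@@@@@@@@@@@+==++==-::-+%%#*+=-....:...:
::::::::::..#@#*%@@@@@@@@@@@@@@@@@@@@@@@@@@@@@@%+==+++=-:.:+#@@%+=::.....:..::
:::::::::::.+@@*#@@@@@@@@@@@@@@@@@@@@@@@@@@@@@%=+=++==-..:=#@%#=:.....::..::.:
:::::::::::..#@%*%@@@@@@@@@@@@@@@@@@@@@@@@@@%+===++=-:.::.-*%*=::::.....:::...
::::::::::::.+@@*#@@@@@@@@@@@@@@@@@@@@@@@@%+===+++-::..::.:-==--::...::::.:...
:::::::::::::.#@%*%@@@@@@@@@@@@@@@@@@@@@@%==+++===...:+*-.....::::::..::::::..
```

The tray holds six blocks: two from the row, a touching pair, and two singles. The tote is on the mat where expected. There is no change at the micrometer or elsewhere on the worktop beyond arm and shadow. Handing in.

```bash
python3 -c "
from plant import *
print(sign_off())"
```

```text
the job is handed in; nothing more can be done
None
```

I've handed the job in: all six setting blocks are in the empty tray, and the tote, which hefted empty (3.04 N against 2.94 N bare), stands upright on the middle of the mat. I left the knobs and micrometer alone; the check after parking was numeric, as my picture viewings were used up.

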